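Candle the pale egg at the egg-testing lamp

TASK

Candle the pale egg: first push the lamp's toggle switch right over to on, then gently take the pale egg out of the wooden rack and hold it up to the slanting lamp, blunt end towards the lamp and the egg in line with the beam, about a centimetre from the rubber cup without touching it. Finish still holding it there, motionless, for the colleague who looks through it; leave the brown eggs standing, the timer and the teaspoon where they are, and squeeze lightly, it is an egg.

Things in the scene. Friction and masses are not known exactly. Their poses are not given: they have to be found in the camera images.
- pale_egg: The egg to test: a hen egg, paler (light tan) than the other two, 57 mm long, 58 g. Origin: the tip of its blunt end, underneath as it stands in the rack; +z runs along the egg to its pointed end (z = 57 mm), upward in the rack. Thickest, 44 mm, at z = 26 mm: take it there. 8 to 15 N of grip holds it; over about 30 N a finger cracks the shell.
- brown_egg_a: A brown (reddish) egg in the rack, 42 mm thick, 56 mm long; origin at its lower, blunt tip, z up. Leave it standing.
- brown_egg_b: Another brown (orange-brown) egg in the rack, 44 mm thick, 57 mm long; origin at its lower, blunt tip, z up. Leave it standing.
- rack: Fixed wooden egg rack: a board 76 x 250 mm (x, y), its top 34 mm above the worktop. Origin: centre of the underside, z up. Three bored seats 32 mm wide along its y axis, at y = -78, 0 and +78 mm; an egg stands in each, blunt end down, its lower tip 9.5 mm below the board's top. Which egg stands where changes. Wall cupboards hang 0.45 m above the worktop from x = 0.57 m on.
- lamp: Fixed candling lamp: a cream base 136 x 146 mm (x, y), 36 mm high, with a slanting lamp head on a yoke (highest point about 123 mm) over its y = -32 mm half and a toggle switch on its +y half. Origin: centre of the base's underside, z up; the head leans to the base's -x side.
- lamp_head: The lamp's head, a cream cylinder 39 mm thick and 62 mm long that ends in a black rubber cup 45 mm wide. Origin: centre of the cup's open mouth, about 112 mm above the worktop; +z is the beam, straight out of the cup, leaning 0.5 rad (29 degrees) from vertical towards the base's -x. The lens lies 9 mm deep inside the cup.
- switch (a joint): Angle of the bat-shaped metal toggle in rad: 0 off (leaning towards the base's -x, white dot), 1.0 on (fully over towards the base's +x, green dot). It turns about the base's y axis, stays where it is left by friction and takes 1 to 3 N at its end.
- switch_tip (a point): Point near the end of the toggle, on its middle line; the toggle is 12 mm thick there. It pivots at x = -34, y = 42, z = 42 mm in the base's frame; this point is 30 mm from the pivot, so it moves from x = -48 to x = -20 mm at 68 to 72 mm above the worktop.
- timer: A wind-up kitchen timer lying on its back, 69 mm wide, 43 mm high; origin at the centre of its underside. Leave it where it is.
- teaspoon: A metal teaspoon 132 mm long lying on the worktop; origin at the centre of its underside. Leave it where it is.
There are look-alikes about, which are no part of the job. What is shaped like the lamp but purple is not meant.

How it is judged:
On the way, in this order (a step that is already met when the one before it is completed fails the run):
1. the lamp is switched on (toggle past 0.8 rad) while the pale egg still stands in the rack (value of joint switch above 0.8 rad and distance of pale_egg from where it was at the start of the episode below 0.012 m), for 0.2 s.
2. the pale egg is lifted clear of the rack in the fingers, the lamp still on (height (world z) of pale_egg above 0.06 m and contact force between the fingers and pale_egg above 0.5 N and value of joint switch above 0.8 rad), for 0.2 s.
At the end, for the whole second after the job is handed in: For the last second: toggle past 0.8 rad; fingers hold the pale egg still, blunt tip 2-20 mm out from the cup mouth and within 10 mm of the beam axis in each head axis, long axis within 0.22 rad of the beam, not touching the lamp; brown eggs within 15 mm, timer and spoon within 20 mm of their start (value of joint switch above 0.8 rad and contact force between the fingers and pale_egg above 0.5 N and z of pale_egg in the frame of lamp_head between 0.002 and 0.02 m and x of pale_egg in the frame of lamp_head between -0.01 and 0.01 m and y of pale_egg in the frame of lamp_head between -0.01 and 0.01 m and angle between the z axis of pale_egg and the z axis of lamp_head, either way round below 0.22 rad and contact force between pale_egg and lamp below 0.2 N and linear speed of pale_egg below 0.02 m/s and angular speed of pale_egg below 0.3 rad/s and distance of each of brown_egg_a, brown_egg_b from where it was at the start of the episode below 0.015 m and distance of each of timer, teaspoon from where it was at the start of the episode below 0.02 m); the arm keeps its last pose, push and grip.
It fails at once if the pale egg is squeezed hard (more than 70 N over both fingers) (contact force between the fingers and pale_egg above 70 N).
It fails at once if the pale egg is knocked against the lamp (more than 8 N) (contact force between pale_egg and lamp above 8 N).
It fails at once if a brown egg is pushed over or out of its seat (angle between any of brown_egg_a, brown_egg_b's own z axis and vertical above 0.6 rad or distance of any of brown_egg_a, brown_egg_b from where it was at the start of the episode above 0.02 m).
It also fails if it takes over 42 s, if anything falls off the work surface, if the arm or the gripper's body presses on something with over 40 N, if the wrist force passes 120 N, or if a joint passes its speed limit or range.

ROBOT

A 6-joint arm with a two-finger parallel gripper is mounted at the origin on a cart in front of the work surface, level with it; the furniture and walls round the work are solid. World frame = base frame: x ahead of the robot, y to its left, z up, the work surface at z = 0. Lengths are in m, angles in rad, forces in N, time in s.
With the tool pointing down it reaches from about 0.325 to 0.9 m from the base axis. Payload 6.1 kg.
Tool frame: the origin (TCP) lies midway between the tips of the shut fingers; the grasp point (between the pads) lies 19 mm behind it; z points along the fingers, y is the line along which they close (so a half turn about z gives the same grasp; the last joint's range is limited). The gripper opens to 85 mm and grips with 20 to 120 N. Pads are 22 mm wide; open, the fingers measure 114 mm over their backs; the gripper's body (76 mm by 85 mm) begins 54 mm behind the grasp point. The pads swing forward as they close: fully open they stand 13 mm farther back than shut.
Start: joints at [-1.298, 0.22, 1.526, -0, 1.395, -0.126], TCP at [0.243, -0.576, 0.208] pointing down, gripper open.
Joint ranges: [-2.98, 2.98], [-0.91, 2.08], [0.09, 2.57], [-1.24, 4.39], [0.2, 2.65], [-2.68, 2.68]. Speed limits (rad/s): [2.57, 2.57, 3.01, 3.14, 3.14, 3.14].

INTERFACE

Orientations are given as [roll, pitch, yaw] about the fixed x, y, z axes, in that order (R = Rz(yaw) Ry(pitch) Rx(roll)).
In Python, from plant import movep, move_l, set_joints, gripper_to, hold, inverse_kinematics, observe, get_image, get_calibration, Unreachable, job_done gives the robot as it stands. Calls block until the motion is done:
- movep(position, orientation): joint-space move of the TCP to a pose.
- move_l(position, feed=0.15, rotation=None, max_force=None): straight line of the TCP; rotation=None keeps the orientation; feed is the mean speed in m/s. With max_force (N) it stops when the force on the tool has changed by that much, and returns True; else False.
- set_joints(angles): joint-space move.
- gripper_to(opening, f_grip=None): finger opening in m; f_grip is the grip in N (None keeps the last); returns when the fingers have stopped.
- hold(seconds).
- inverse_kinematics(position, orientation): joint angles nearest the present ones, or None.
- observe(): the state.
- get_image(name): name is "scene" or "top" or "wrist"; returns (picture, depth): 384x512x3 uint8, red, green, blue; 384x512 float32, m along the optical axis (not along the pixel's ray), 0 where there is no reading.
- get_calibration(name): a dict with "intrinsics" (3x3 intrinsics, pixels), "world_from_camera" (4x4, takes a point from camera to world coordinates). Camera axes: x right, y down, z forward; pixel columns grow to the right and rows downward; lengths in m; the calibration is good to about 2 mm. A picture is of the moment at which its call begins: read the wrist's pose just before it. get_calibration takes no time and is no camera call; for the wrist camera it gives the pose at the moment of the call.
A pose or a line that the arm cannot do raises Unreachable and nothing moves.
- job_done(): hands the job in; it is judged then, once.
The state is a dict: "time_s": time; "q": joint angles; "joint_velocities": joint speeds; "joint_torque": joint torques, N m; "eef_pos": TCP position; "tcp_rot": TCP orientation; "ft_force": force on the tool from outside, world axes, zero at the start; "torque": the same for the moment, N m; "opening": finger opening in m; "grasp_force": force on a finger pad.
Only numpy, scipy, OpenCV 4.12 (cv2) and the standard library are available. Lean on these libraries where they do the work, as an engineer would, in place of code of your own. Each camera call takes 0.05 s, during which the arm holds its last target. There are 200 camera calls.

## Working session

There is one attempt and no reset: what is moved stays moved. The work goes in short steps, each a Python script; the robot and the scene stay as the last script left them, time stands still between calls to the robot, and variables do not carry over. Pictures are saved under pics/ and viewed, at most 10 in all, crops included, and the job is handed in when it is done.

```bash
ls; mkdir -p pics
python3 - <<'E'
from plant import *
import cv2,numpy as np
for n in("top","scene"):
    im,d=get_image(n); np.savez(f"{n}.npz",im=im,d=d,K=get_calibration(n)["intrinsics"],T=get_calibration(n)["world_from_camera"])
    cv2.imwrite(f"pics/{n}0.png",im[:,:,::-1]); print(n,get_calibration(n)["world_from_camera"],(d>0).mean())
E
```

```text
pics
top [[-0.00741541 -0.99920813  0.0390912   0.45736861]
 [-0.99990059  0.00694037 -0.01227371 -0.23551826]
 [ 0.01199269 -0.03917833 -0.99916026  1.33014502]
 [ 0.          0.          0.          1.        ]] 0.9957834879557291
scene [[ 0.66923105 -0.46208831  0.58189707 -0.11886609]
 [-0.74302267 -0.4233955   0.51831801 -0.77646561]
 [ 0.00686391 -0.77923722 -0.6266915   0.75505942]
 [ 0.          0.          0.          1.        ]] 0.9961191813151041
```

View pics/top0.png

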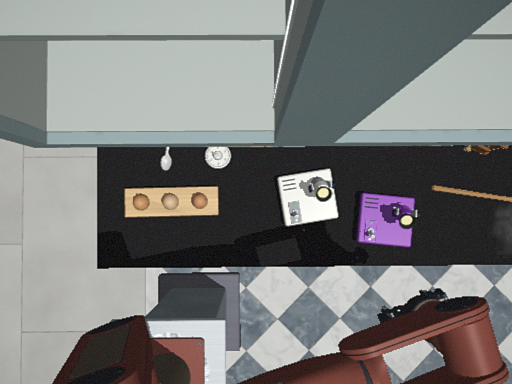

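View pics/scene0.png

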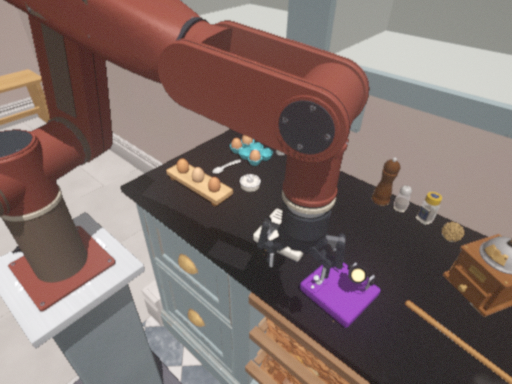

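Top view: eggs at (141,202), (170,201, palest), (199,201). The cream lamp is at (307,197) with its cup at (323,193) and toggle near (294,211). The scene view is mostly blocked by the arm.

```bash
cat > h.py <<'E'
import numpy as np,cv2
def cloud(d,K,T):
    v,u=np.mgrid[:d.shape[0],:d.shape[1]]
    p=np.stack([(u-K[0,2])/K[0,0]*d,(v-K[1,2])/K[1,1]*d,d],-1)
    return p@T[:3,:3].T+T[:3,3]
def ray(u,v,K,T,z):
    r=T[:3,:3]@np.array([(u-K[0,2])/K[0,0],(v-K[1,2])/K[1,1],1]); return T[:3,3]+r*(z-T[2,3])/r[2]
E
python3 - <<'E'
from h import *
f=np.load("top.npz");im,d,K,T=f["im"],f["d"],f["K"],f["T"]
P=cloud(d,K,T)
print("table z",np.median(P[225:240,110:260,2][d[225:240,110:260]>0]))
for u,v in((141,202),(170,201),(199,201)):
    w=P[v-12:v+13,u-12:u+13];c=im[v-12:v+13,u-12:u+13]
    m=(w[...,2]>.05)&(w[...,2]<.1)
    vv,uu=np.nonzero(m); print("egg",m.sum(),w[m].mean(0),w[m][:,2].max(),c[m].mean(0),"centroid ray",ray(uu.mean()+u-12,vv.mean()+v-12,K,T,.055))
# rack
w=P[180:222,118:225];m=(w[...,2]>.026)&(w[...,2]<.042)
r=cv2.minAreaRect(w[m][:,:2].astype(np.float32));print("rack",r)
w=P[160:235,270:345];c=im[160:235,270:345].astype(int)
m=(w[...,2]>.028)&(w[...,2]<.044)&(c.min(-1)>60)
r=cv2.minAreaRect(w[m][:,:2].astype(np.float32));print("lamp",r,m.sum())
b=(c.min(-1)>150).astype(np.uint8)
b=cv2.morphologyEx(b,cv2.MORPH_CLOSE,np.ones((3,3)))
cs=max(cv2.findContours(b,0,2)[0],key=cv2.contourArea)
bp=cv2.boxPoints(cv2.minAreaRect(cs))+[270,160]
q=np.array([ray(*p,K,T,.036)[:2] for p in bp]);print("box",q,q.mean(0))
for k in range(2): e=q[k+1]-q[k];print(np.hypot(*e),np.degrees(np.arctan2(e[1],e[0])))
big=cv2.resize(im[160:240,110:350],None,fx=3.3,fy=3.3,interpolation=2)
cv2.imwrite("pics/c.png",big[:,:,::-1])
E
```

```text
table z 0.0007232223502873225
egg 215 [0.47627721 0.0554184  0.07169617] 0.08626629260000218 [169.54418605 126.95348837  87.41395349] centroid ray [0.47652232 0.05931885 0.055     ]
egg 210 [ 0.47728153 -0.02134675  0.07195904] 0.08821229584775847 [179.3047619  151.28571429 119.4952381 ] centroid ray [ 0.47755208 -0.01843296  0.055     ]
egg 203 [ 0.47839663 -0.0984793   0.0703176 ] 0.08462506837445516 [164.12807882 121.70935961  87.39408867] centroid ray [ 0.47865408 -0.09679695  0.055     ]
rack ((0.47785142064094543, -0.017873764038085938), (0.07594525068998337, 0.25114181637763977), 0.9037746787071228)
lamp ((0.48743751645088196, -0.3878924250602722), (0.1357751190662384, 0.1460856944322586), 8.971098899841309) 2206
box [[ 0.5418722  -0.30640414]
 [ 0.56465987 -0.44882953]
 [ 0.43227645 -0.46908974]
 [ 0.40984269 -0.32716206]] [ 0.4871628  -0.38787137]
0.1442368505166576 -80.90987470232506
0.13392478673645164 -171.2988576942924
```

View pics/c.png

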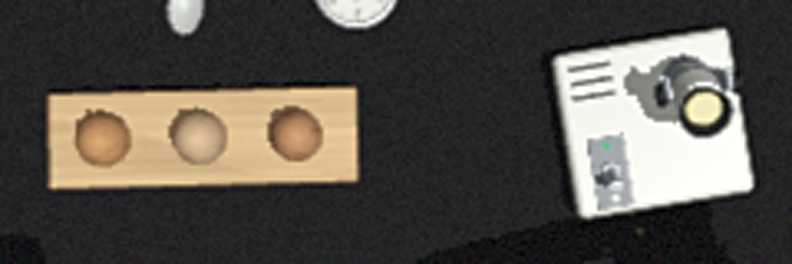

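The middle egg (170,201) is the palest. The lamp is at (0.487, -0.388) with yaw 0.156, and the green dot is on its +x side, as expected. Next I compute the cup mouth and check reachability.

```bash
cat >> h.py <<'E'
from scipy.spatial.transform import Rotation as Ro
L=np.array([.4874,-.3879,0]);YAW=.1566
Rb=Ro.from_euler('z',YAW)
def base(x,y,z): return L+Rb.apply([x,y,z])
BEAM=Rb.apply([-np.sin(.5),0,np.cos(.5)])
def down(yaw): return [np.pi,0,yaw]
# tool z along -BEAM ; spin = yaw of the tool before tilting
def tilt(spin): return list((Ro.from_rotvec(Rb.apply([0,-.5,0]))*Ro.from_euler('xyz',[np.pi,0,spin])).as_euler('xyz'))
EGG=np.array([.4776,-.0184,.0245])
E
python3 - <<'E'
from h import *
from plant import *
f=np.load("top.npz");im,d,K,T=f["im"],f["d"],f["K"],f["T"]
c=im[180:210,305:340].astype(int);m=(c[...,0]>190)&(c[...,0]-c[...,2]>40)
vv,uu=np.nonzero(m);u,v=uu.mean()+305,vv.mean()+180
p=ray(u,v,K,T,.112-.009*np.cos(.5))
mouth=p+.009*BEAM;print(m.sum(),u,v,"mouth",mouth,"base frame",Rb.inv().apply(mouth-L))
o=observe();print(o["tcp_rot"],o["grasp_force"],o["ft_force"],o["time_s"])
for s in(np.pi/2,-np.pi/2,0,np.pi):
    for n,p,r in(("push",base(-.09,.042,.06),down(YAW+s)),("pick",EGG+[0,0,.01],down(s)),("lamp",mouth+.02*BEAM,tilt(s+YAW))):
        q=inverse_kinematics(list(p),list(r));print(round(s,2),n,None if q is None else np.round(q,2))
E
```

```text
73 322.6849315068493 192.3013698630137 mouth [ 0.49274043 -0.41935525  0.112     ] base frame [ 0.0003693  -0.03190324  0.112     ]
[-3.13985028e+00 -2.49749609e-04  3.98792283e-01] 0.0 [-0.27468164  0.68453051  0.12202294] 0.1
1.57 push [-0.89  0.16  1.89  0.    1.09 -1.05]
1.57 pick [-0.2   0.08  2.04 -0.    1.02 -0.2 ]
1.57 lamp [-1.1   0.16  1.84  0.55  1.05 -1.52]
-1.57 push [-0.89  0.16  1.89 -0.    1.09  2.09]
-1.57 pick None
-1.57 lamp [-1.1   0.16  1.84  0.55  1.05  1.62]
0 push [-0.89  0.16  1.89 -0.    1.09  0.52]
0 pick [-0.2   0.08  2.04 -0.    1.02  1.37]
0 lamp [-1.1   0.16  1.84  0.55  1.05  0.05]
3.14 push [-0.89  0.16  1.89  0.    1.09 -2.62]
3.14 pick [-0.2   0.08  2.04  0.    1.02 -1.77]
3.14 lamp None
```

Run:
```python
from h import *
from plant import *
gripper_to(0.0)
r=down(YAW+np.pi/2)
movep(list(base(-.10,.042,.14)),r)
move_l(list(base(-.10,.042,.060)),feed=.15)
print(observe()["opening"],observe()["ft_force"])
hit=move_l(list(base(-.036,.042,.060)),feed=.05,max_force=15)
o=observe();print(hit,Rb.inv().apply(np.array(o["eef_pos"])-L),o["ft_force"],o["time_s"])
im,d=get_image("wrist");cv2.imwrite("pics/w1.png",im[:,:,::-1])
```

```text
0.00016862155784541446 [-0.43156281 -0.86317983  0.89961488]
False [-0.03627548  0.04200304  0.05995165] [-0.52282456 -0.54225542  0.745939  ] 4.0167
```

View pics/w1.png

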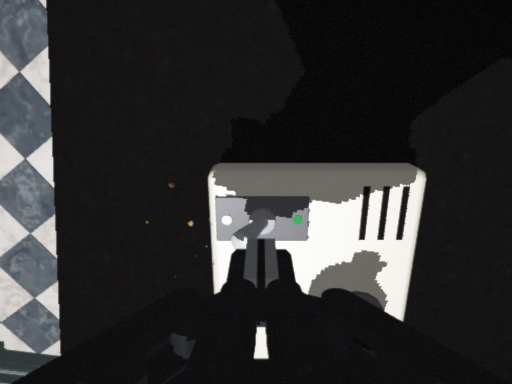

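Run:
```python
from h import *
from plant import *
im=cv2.imread("pics/w1.png");cv2.imwrite("pics/w1c.png",cv2.resize(im[180:300,190:330],None,fx=5,fy=5,interpolation=2))
c=get_calibration("wrist");K,T=c["intrinsics"],c["world_from_camera"];Ti=np.linalg.inv(T)
for n,p in(("off",base(-.048,.042,.068)),("on",base(-.020,.042,.068)),("piv",base(-.034,.042,.042)),("tcp",np.array(observe()["eef_pos"]))):
    q=K@(Ti[:3,:3]@p+Ti[:3,3]);print(n,q[:2]/q[2])
```

```text
off [237.90462457 243.70528775]
on [290.02788349 243.64246812]
piv [263.52960795 224.15629111]
tcp [259.76893339 237.14560173]
```

View pics/w1c.png

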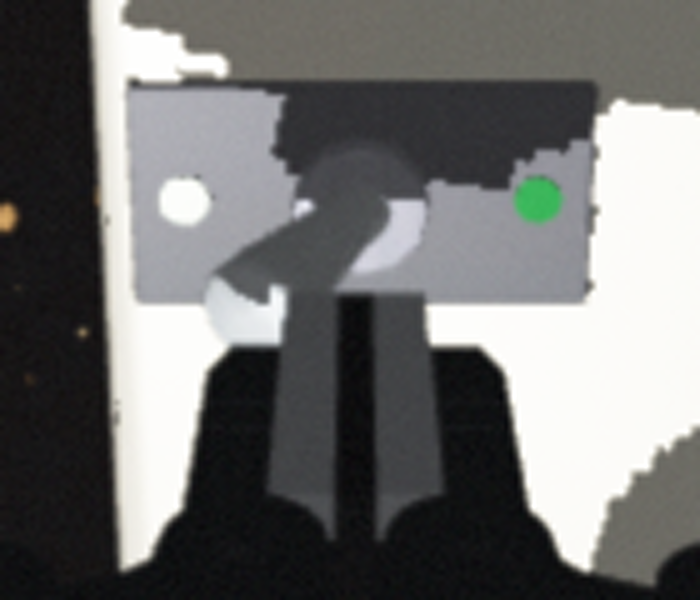

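The toggle's bat still leans left to about (239,240), and the fingers (247–275, tip row 238) went past it without force. I'll use the depth image to see where the two really are.

Run:
```python
from h import *
from plant import *
im,d=get_image("wrist");c=get_calibration("wrist");K,T=c["intrinsics"],c["world_from_camera"]
P=cloud(d,K,T);B=Rb.inv().apply((P-L).reshape(-1,3)).reshape(P.shape)
print("cam",Rb.inv().apply(T[:3,3]-L))
for u,v in((236,243),(240,235),(250,228),(253,245),(253,260),(253,275),(270,241),(270,260),(262,260),(235,260),(245,290)): print(u,v,np.round(B[v,u]*1e3),d[v,u])
print(Rb.inv().apply(np.array(observe()["eef_pos"])-L),observe()["tcp_rot"],observe()["opening"])
```

```text
cam [-0.03577879  0.12233341  0.22542511]
236 243 [-49.  44.  70.] 0.17174003
240 235 [-47.  48.  69.] 0.17144036
250 228 [-42.  48.  61.] 0.17940848
253 245 [-39.  54.  93.] 0.14730833
253 260 [-39.  54. 106.] 0.13456461
253 275 [-39.  54. 118.] 0.12287609
270 241 [-31.  55.  90.] 0.14919464
270 260 [-32.  54. 107.] 0.13396995
262 260 [-35.  54. 107.] 0.13365763
235 260 [-47.  50.  99.] 0.14232197
245 290 [-41.  55. 129.] 0.11278486
[-0.03624642  0.04193793  0.06001998] [-3.14153354e+00 -1.19648981e-05  1.72706003e+00] -0.00015176448022830494
```

The depth shows the visible fingertips ending near z ≈ 88 mm while the reported TCP is at 60 mm. The real tips seem shorter than the TCP. I'll touch the worktop gently to measure that.

Run:
```python
from h import *
from plant import *
move_l(list(base(-.036,.042,.085)),feed=.15)
move_l(list(base(-.105,.042,.085)),feed=.2)
move_l(list(base(-.105,.042,.012)),feed=.15,max_force=8)
print(observe()["eef_pos"],observe()["ft_force"])
h=move_l(list(base(-.105,.042,-.03)),feed=.03,max_force=5)
o=observe();print(h,o["eef_pos"],o["ft_force"],o["time_s"])
```

```text
[ 0.37779277 -0.36293726  0.01228541] [ 0.71223111 -0.01990303 -0.00582191]
True [ 0.37699346 -0.36259695 -0.02294891] [-2.19142091  1.68875896  6.41574661] 6.625
```

The real tip is about 23 mm short of the reported TCP, along the tool. I'll correct for that and push the toggle again.

```bash
echo "D=.023  # real finger tips lie this far behind the reported TCP" >> h.py
python3 - <<'E'
from h import *
from plant import *
move_l(list(base(-.105,.042,.060-D)),feed=.12)
h=move_l(list(base(-.025,.042,.060-D)),feed=.05,max_force=12)
o=observe();print(h,Rb.inv().apply(np.array(o["eef_pos"])-L),o["ft_force"],o["time_s"])
move_l(list(base(-.06,.042,.065-D)),feed=.2)
move_l(list(base(-.07,.042,.12)),feed=.25)
gripper_to(.085)
im,d=get_image("wrist");cv2.imwrite("pics/w2.png",im[:,:,::-1])
print(observe()["time_s"])
E
```

```text
True [-0.0602349   0.04185439  0.0374129 ] [-0.58823406  0.04918132  0.61040282] 8.225
9.775
```

View pics/w2.png

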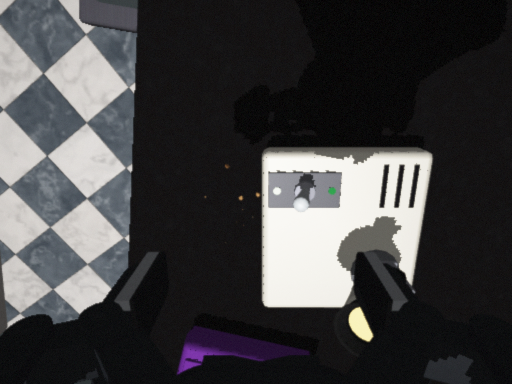

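The toggle is now only about upright (bat end at 300,204), because the push stopped early. I'll push again, more slowly and with a higher force limit.

Run:
```python
from h import *
from plant import *
gripper_to(0)
move_l(list(base(-.085,.042,.12)),feed=.3)
move_l(list(base(-.085,.042,.060-D)),feed=.2)
for x in(-.055,-.048,-.043,-.038,-.034):
    h=move_l(list(base(x,.042,.060-D)),feed=.04,max_force=25)
    o=observe();print(x,h,Rb.inv().apply(np.array(o["eef_pos"])-L),Rb.inv().apply(o["ft_force"]),o["time_s"])
    if h: break
move_l(list(base(-.07,.042,.065-D)),feed=.2)
move_l(list(base(-.07,.042,.12)),feed=.25)
gripper_to(.085)
im,d=get_image("wrist");cv2.imwrite("pics/w3.png",im[:,:,::-1])
c=get_calibration("wrist");B=Rb.inv().apply((cloud(d,c["intrinsics"],c["world_from_camera"])-L).reshape(-1,3))
m=(abs(B[:,1]-.042)<.015)&(B[:,2]>.062)&(B[:,2]<.085)&(abs(B[:,0]+.034)<.04)
print("bat end",m.sum(),B[m].mean(0),observe()["time_s"])
```

```text
-0.055 False [-0.05505518  0.04231996  0.03665358] [-0.78376526 -0.94612041  0.00520698] 12.2583
-0.048 False [-0.04776732  0.04216983  0.03680229] [-0.10205544  0.29939158 -0.46810442] 12.5833
-0.043 False [-0.04266011  0.04201077  0.03699298] [ 0.24685199 -0.5566056  -0.3653116 ] 12.8583
-0.038 False [-0.03955743  0.04208439  0.0366958 ] [-8.03229824  0.41095484  1.04914313] 13.1333
-0.034 False [-0.03892891  0.04219166  0.03645888] [-20.02415265  -0.86789381   8.12155929] 13.3833
bat end 254 [-0.02351036  0.04476114  0.06788307] 15.0083
```

Run:
```python
from h import *
from plant import *
r=down(np.pi/2)
movep(list(EGG+[0,0,.12]),r)
im,d=get_image("wrist");c=get_calibration("wrist");K,T=c["intrinsics"],c["world_from_camera"]
cv2.imwrite("pics/w4.png",im[:,:,::-1])
P=cloud(d,K,T)
m=(np.hypot(P[...,0]-EGG[0],P[...,1]-EGG[1])<.03)&(P[...,2]>.045)&(P[...,2]<.1)
Q=P[m]
from scipy.optimize import least_squares
# ellipsoid surface, centre z 0.0505 upper half: semi axes 22,22,31
s=least_squares(lambda c:np.sqrt(((Q[:,:2]-c)**2).sum(1)/.022**2+(Q[:,2]-.0505)**2/.031**2)-1,EGG[:2],loss="soft_l1",f_scale=.05)
print(m.sum(),Q[:,2].max(),im[m].mean(0),"centre",s.x,"res",np.abs(s.fun).mean(),observe()["time_s"],observe()["eef_pos"])
```

```text
2229 0.08212944269304107 [202.81067743 166.7931808  126.06415433] centre [ 0.47637037 -0.01712776] res 0.020507170133035154 16.3583 [ 0.47777005 -0.01938834  0.14449479]
```

View pics/w4.png

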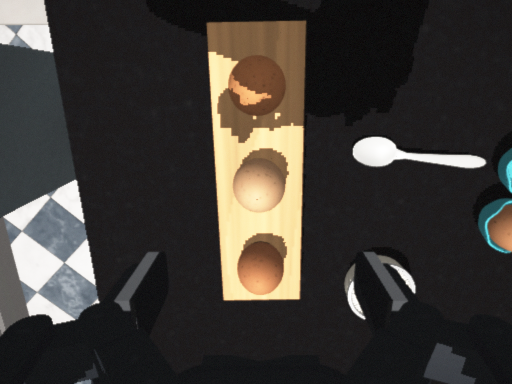

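The pale egg is at (259,186) between the two brown ones, confirmed at (0.4766, -0.0178). The spoon and timer are clear, so I go down and grip.

Run:
```python
from h import *
from plant import *
x,y=.4766,-.0178
move_l([x,y,.06],feed=.15,max_force=10)
h=move_l([x,y,.014],feed=.06,max_force=8)
o=observe();print(h,o["eef_pos"],o["ft_force"],o["time_s"])
if not h:
    gripper_to(.040,f_grip=20); o=observe();print(o["opening"],o["grasp_force"],o["ft_force"],o["time_s"])
    im,d=get_image("wrist");cv2.imwrite("pics/w5.png",im[:,:,::-1])
```

```text
False [ 0.47691957 -0.01785694  0.0142201 ] [ 0.21057032 -0.30053772  0.54782403] 17.9917
0.04103700669302252 19.96013046707958 [-1.95743301 -0.20308894  2.32986389] 18.4667
```

View pics/w5.png

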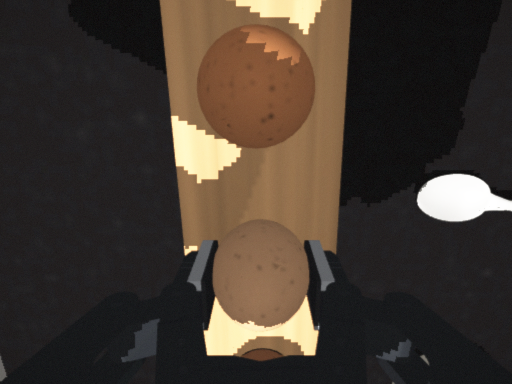

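Run:
```python
from h import *
from plant import *
im,d=get_image("wrist");c=get_calibration("wrist");P=cloud(d,c["intrinsics"],c["world_from_camera"])
for u,v in((208,243),(203,250),(200,262),(316,243),(322,250),(260,230),(260,272),(218,272),(305,272)): print(u,v,np.round(P[v,u]*1e3))
print(observe()["opening"],observe()["grasp_force"])
```

```text
208 243 [453.  -5.  46.]
203 250 [452.  -5.  53.]
200 262 [452.  -6.  62.]
316 243 [502.  -6.  45.]
322 250 [504.  -5.  53.]
260 230 [477.   5.  55.]
260 272 [477.  -4.  73.]
218 272 [460.  -8.  65.]
305 272 [495. -10.  63.]
0.04085609867770312 19.993563231546432
```

Run:
```python
from h import *
from plant import *
x,y=.4768,-.0178
gripper_to(.058)
h=move_l([x,y,.0085],feed=.05,max_force=6)
gripper_to(.040,f_grip=20); o=observe();z0=o["eef_pos"][2];print(h,o["eef_pos"],o["opening"],o["grasp_force"],o["ft_force"])
move_l([x,y,.05],feed=.06); move_l([x,y,.16],feed=.15)
o=observe();print(o["opening"],o["grasp_force"],o["time_s"])
M=np.array([.4927,-.4194,.112]);r=tilt(np.pi/2+YAW)
movep(list(M+(.075-.016)*BEAM),r)
o=observe();print(o["opening"],o["grasp_force"],o["time_s"],o["eef_pos"])
im,d=get_image("wrist");c=get_calibration("wrist");np.savez("w6.npz",im=im,d=d,T=c["world_from_camera"],K=c["intrinsics"],p=o["eef_pos"],r=o["tcp_rot"])
cv2.imwrite("pics/w6.png",im[:,:,::-1])
```

```text
False [ 0.47693168 -0.0179679   0.00938673] 0.0411142803959938 21.992406402960114 [-4.07945111 -0.27598257  8.96078014]
0.04140248207494894 20.33032333943993 21.15
0.04106755383531935 20.32520692446269 22.6667 [ 0.46511425 -0.42270597  0.16332467]
```

View pics/w6.png

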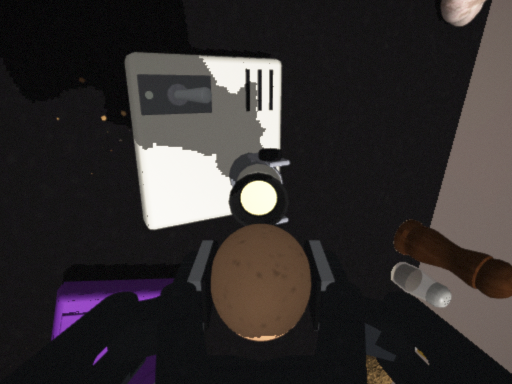

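The egg is held upright between the pads (261,282) and the toggle lies over to the right at (205,95). The lens is at (259,198). I'll fit the egg in the hand and re-measure the cup mouth from here.

Run:
```python
from h import *
from scipy.optimize import least_squares
f=np.load("w6.npz");im,d,K,T=f["im"].astype(int),f["d"],f["K"],f["T"]
P=cloud(d,K,T);Rt=Ro.from_euler('xyz',f["r"]);Q=Rt.inv().apply((P-f["p"]).reshape(-1,3)).reshape(P.shape)
print("beam err tool z",Rt.apply([0,0,-1]),BEAM,"cam tool",Rt.inv().apply(T[:3,3]-f["p"]))
m=np.zeros(d.shape,bool);m[222:340,208:314]=1
m&=(im[...,0]>40)&(im[...,0]-im[...,2]>20)&(abs(Q[...,1])<.024)&(Q[...,2]<-.005)&(Q[...,2]>-.085)
q=Q[m];print(m.sum(),q.min(0),q.max(0))
def res(p):
    a=Ro.from_euler('xy',[p[3],p[4]]).inv().apply(q-p[:3]);zz=-a[:,2]  # egg z = -tool z, centre = thickest
    return np.sqrt((a[:,0]**2+a[:,1]**2)/.022**2+np.where(zz<0,zz/.026,zz/.031)**2)-1
s=least_squares(res,[0,0,-.042,0,0],loss="soft_l1",f_scale=.03)
print("centre",s.x,"res",np.abs(s.fun).mean())
ax=Ro.from_euler('xy',s.x[3:]).apply([0,0,1]);tip=s.x[:3]+.026*ax;print("tip in tool",tip)
c=im[170:225,225:295];l=(c.min(-1)>150)&(c[...,0]-c[...,2]>15);vv,uu=np.nonzero(l)
# ray onto lens plane
p=ray(uu.mean()+225,vv.mean()+170,K,T,.112-.009*np.cos(.5));print(l.sum(),uu.mean()+225,vv.mean()+170,"mouth",p+.009*BEAM,"depth pt",np.median(P[170:225,225:295][l],0)+.009*BEAM)
```

```text
beam err tool z [-0.47301165 -0.07642458  0.8777353 ] [-0.47355893 -0.07477155  0.87758256] cam tool [ 0.08051596  0.00056068 -0.16524161]
9219 [-0.01142589 -0.01986664 -0.07279585] [ 0.02373687  0.02127896 -0.0281669 ]
centre [ 0.00121916  0.00044938 -0.04002499  0.0016235  -0.00707041] res 0.013240350081242443
tip in tool [ 0.00103533  0.00040717 -0.01402568]
950 258.2221052631579 197.37473684210528 mouth [ 0.49144587 -0.41774898  0.112     ] depth pt [ 0.4915095  -0.41769515  0.11205464]
```

Everything agrees. The egg is aligned, its tip lies 14 mm behind the TCP, and the mouth is at about (0.4918, -0.4182, 0.112). I'll approach along the beam.

Run:
```python
from h import *
from plant import *
M=np.array([.4918,-.4182,.112]);e=tilt(np.pi/2+YAW);R=Ro.from_euler('xyz',e);tip=np.array([.001,.0004,-.014])
for s,f in((.06,.1),(.025,.06),(.011,.02)):
    h=move_l(list(M+s*BEAM-R.apply(tip)),feed=f,rotation=e,max_force=8); o=observe(); print(s,h,o["ft_force"])
    if h: break
hold(.5)
o=observe();Rt=Ro.from_euler('xyz',o["tcp_rot"])
t=np.array(o["eef_pos"])+Rt.apply(tip)-M;print("tip in head axes",t@BEAM,Rb.inv().apply(t-(t@BEAM)*BEAM),o["opening"],o["grasp_force"],o["time_s"])
im,d=get_image("wrist");cv2.imwrite("pics/w7.png",im[:,:,::-1])
```

```text
0.06 False [-0.84002852  0.53207287 -0.5872151 ]
0.025 False [-0.40516431  0.12973892 -0.66603111]
0.011 False [-0.10067833 -1.2103     -0.36006956]
tip in head axes 0.01103395609721545 [-4.15620455e-06 -1.66662533e-05 -2.27054490e-06] 0.04129477269786002 20.355813538189977 25.075
```

View pics/w7.png

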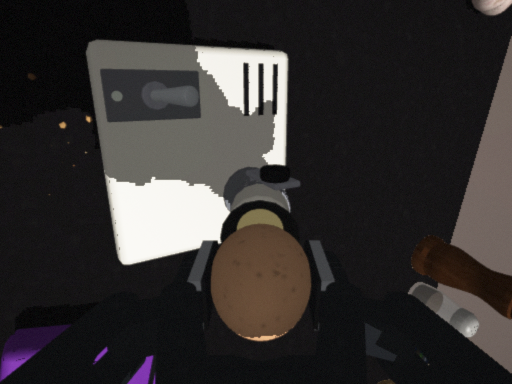

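The egg (261,282) sits in line just above the cup (259,235) without touching it, and the toggle at (185,97) is over to on. Handing in.

```bash
python3 -c "
from plant import *
print(job_done())"
```

```text
the job is handed in; nothing more can be done
None
```

I handed the job in with the lamp switched on and the pale egg held still, blunt end about 11 mm from the cup, in line with the beam, gripped at about 20 N (the gripper's minimum, above the 8–15 N advised); the judge returned no verdict.

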